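# Hang a tape roll on the sprung J-hook

## Robot

A 7-joint arm with a two-finger parallel gripper is mounted at the origin on the work surface; the furniture and walls round the work are solid. World frame = base frame: x ahead of the robot, y to its left, z up, the work surface at z = 0. Lengths are in m, angles in rad, forces in N, time in s.
With the tool pointing down it reaches from about 0.4 to 0.85 m from the base axis. Payload 4.5 kg.
Tool frame: the origin (TCP) lies midway between the tips of the shut fingers; the grasp point (between the pads) lies 19 mm behind it; z points along the fingers, y is the line along which they close (so a half turn about z gives the same grasp; the last joint's range is limited). The gripper opens to 88 mm and grips with 3 to 60 N. Pads are 18 mm wide; open, the fingers measure 123 mm over their backs; the gripper's body (75 mm by 187 mm) begins 45 mm behind the grasp point.
Start: joints at [-1.079, 0.689, -0.195, 1.565, 0.157, 0.902, -0.215], TCP at [0.276, 0.561, 0.206] pointing down, gripper open.
Joint ranges: [-3.01, 3.01], [-0.46, 2.08], [-1.47, 1.51], [0.13, 2.56], [-1, 4.14], [0.04, 2.09], [-2.66, 2.66]. Speed limits (rad/s): [2.57, 2.57, 3.14, 3.14, 3.14, 3.14, 3.14].

## Interface

Orientations are given as a unit quaternion [x, y, z, w].
In Python, from plant import get_state, viewer, workorder gives the robot as it stands. The module is installed in compiled form; this text tells all that it offers.
- The arm moves only by the tool step_arm, never from a script. Its argument "motion" is a list of rows, each an object of numbers: "wx", "wy", "wz": the turn, a rotation vector about the tool's x, y, z each as a share of 180 degrees, from -1 to 1; "dx", "dy", "dz": the shift along the tool's x, y, z each as a share of 8 cm, from -1 to 1; "claw": the finger opening in mm, from 0 to 88.1. A call has 1 to 8 rows; each row is the pose to reach, as a shift and turn from the pose commanded when the call began, along the tool's axes at that moment, turning the shorter way round; what a row does not reach only later rows make up. A row lasts 1/10 s, in which the tool goes at most 50 mm and 8.59 degrees, less where a joint would pass 70% of its speed; a pose out of reach is approached as far as the arm can. A call with a number of a shift or a turn outside -1 to 1 is refused whole. A call with a gripper value outside its range is refused whole. The fingers move at their own pace and stop on an object; "force" is the grip in N (left out, the last holds). Time passes only in rows, so rows that repeat a pose let the fingers close. It gives the time, the measured TCP pose, the force, the opening and the grip force at its end, in the units of the state.
- get_state(): the state, without advancing time (a new reading comes with each control period).
- viewer.snapshot(name): name is "scene" or "top"; returns (picture, depth): 480x640x3 uint8, red, green, blue; 480x640 float32, m along the optical axis (not along the pixel's ray), 0 where there is no reading.
- viewer.calibration(name): a dict with "vfov" (degrees; the focal length in pixels is half the picture's height over the tangent of half this angle, whatever the lens; pixels are square), "cx", "cy" (the principal point, pixels), "extrinsics" (4x4, takes a point from camera to world coordinates). Camera axes: x right, y down, z forward; pixel columns grow to the right and rows downward; lengths in m; the calibration is good to about 2 mm. A picture is of the moment at which its call begins. calibration takes no time and is no camera call.
- workorder.finish_job(): hands the job in; it is judged then, once.
The state is a dict: "clock": time; "q": joint angles; "qd": joint speeds; "joint_torque": joint torques, N m; "tool_pos": TCP position; "eef_rot": TCP orientation; "contact_force": force on the tool from outside, world axes, zero at the start; "moment": the same for the moment, N m; "opening": opening from 0.0 (shut) to 1.0 (fully open); "finger_force": force on a finger pad.
Only numpy, scipy, OpenCV 4.12 (cv2) and the standard library are available. Lean on these libraries where they do the work, as an engineer would, in place of code of your own. Each camera call takes 0.05 s, during which the arm holds its last target. There are 200 camera calls.

## Task

Take the larger of the two tape rolls out of the wooden dock by its rim and hang it on the J-hook of the stand: thread it over the hook, press the sprung brake plate back until the roll is past the upturned tip, and lower it gently until it rests on the hook arm, caught between plate and tip. The hook's height has to be felt: never press hard on the hook and let the roll go only once the arm carries it, so that it does not drop. Leave the other things where they are.

Things in the scene. Friction and masses are not known exactly. Their poses are not given: they have to be found in the camera images.
- roll: the larger tape roll (brown, a rigid ring): 110 mm outer diameter, 81 mm bore, 48 mm wide, 0.13-0.2 kg. Stands on its rim in either place of the dock, axis level, 63 mm above the table. Origin: centre of the end face nearest the robot; z is the roll's axis, pointing away from the robot. Where the rim is 42 mm or more to the side of its middle it is solid from top to bottom.
- roll_center (a point): centre of the larger roll (mid-width, on its axis); same axes as roll
- small_roll: bystander: the smaller tape roll, 92 mm outer diameter, 48 mm wide, standing in the dock's other place, 150 mm beside the larger one. Origin and axes as for roll
- dock: fixed wooden dock: board 44 (x) by 290 (y) by 8 mm, two places at y = -75 and +75 mm in its frame, each between two chocks 47 mm to either side, 25 mm high and 40 mm deep, narrower than the rolls, so that the rolls' end faces are free. The rolls' axes lie along its x. Origin: centre of its underside.
- stand: fixed stand: 110 mm round foot, telescoping post 23 mm thick, head block 26 mm wide. Origin: centre of the foot's underside; z up. The hook arm, a level 10 mm round bar, runs from the post's head along the stand's own -x (towards the robot) to an upturned tip. The post is clamped at a height that is NOT measured: the arm's axis lies 185 to 220 mm above the table.
- tip_low (a point): top edge of the upturned tip's inner face (83 mm before the post's axis) if the post were fully down, 202 mm above the table; the true tip is 0 to 35 mm higher (not measured). The tip is a 10 mm bar, outer face 10 mm farther out, its top 12 mm above the arm's top. Axes as stand.
- seat_low (a point): where the centre of the seated roll would be (59 mm before the post, 35 mm below the arm's axis, 150 mm above the table) if the post were fully down; the true seat is 0 to 35 mm higher (not measured). Seated, the roll's axis is along the stand's x, its front face on the tip, its rear face on the plate, the top of its bore on the arm.
- plate (a joint): how far the black brake plate round the arm is pushed back to the post (m): 0 free (its face 46 mm before the post's axis), 0.011 with the roll seated, stop at 0.025. Spring 0.9 N at 0, 2.6 N at 0.011, 3.2 N at 0.015; slippery: a roll slid down it rubs with about 1 N. It is 36 mm wide, from 80 mm below to 20 mm above the arm's axis, bent back at the top: fingers on the rim 30 mm or more to one side pass clear of plate, tip and post.
- parcel_small: bystander: small carton 55x76x30 mm, origin centre of the underside
- parcel_tall: bystander: small carton 70x102x57 mm, origin centre of the underside
- parcel_mid: bystander: carton 75x112x47 mm, origin centre of the underside
- marker: bystander: marker pen 135 mm long, lying, origin centre of the underside
- knife: bystander: snap-off knife 158 mm long, lying, origin centre of the underside
- stamp: bystander: self-inking stamp 40x71x78 mm, origin centre of the underside
Mind the look-alikes: they are no part of the job. What is shaped like the roll but yellow is not meant.

How it is judged:
By the outcome, as a careful person would: the job done as asked, in the order asked, and still so for the second after the job is handed in, with the robot touching nothing.
It also fails if it takes over 67 s, if anything falls off the work surface, if the arm or the gripper's body presses on something with over 40 N, if the wrist force passes 120 N, or if a joint passes its speed limit or range.

## Working session

There is one attempt and no reset: what is moved stays moved. The work goes in short steps, Python scripts to look and compute and a tool call to move; the robot and the scene stay as the last step left them, time stands still between calls to the robot, and variables do not carry over. Pictures are saved under pics/ and viewed, at most 10 in all, crops included, and the job is handed in when it is done.

Besides the shell and the picture viewer there is one more tool, called after "Request:" as name(argument=value, ...), one argument or row to a line, values as JSON. step_arm: Moves the arm, as the interface text tells. Shift numbers are shares of 8 cm and turn numbers shares of 180 degrees, none past 1 either way. Its arguments: {"type":"object","properties":{"motion":{"type":"array","items":{"type":"object","properties":{"wx":{"type":"number","minimum":-1,"maximum":1},"wy":{"type":"number","minimum":-1,"maximum":1},"wz":{"type":"number","minimum":-1,"maximum":1},"dx":{"type":"number","minimum":-1,"maximum":1},"dy":{"type":"number","minimum":-1,"maximum":1},"dz":{"type":"number","minimum":-1,"maximum":1},"claw":{"type":"number"}}}},"force":{"type":"number"}},"required":["motion"]}

```bash
mkdir -p pics
python3 - <<'E'
from plant import get_state, viewer
import cv2,numpy as np
s=get_state();print({k:np.round(v,3).tolist() for k,v in s.items()})
for n in("scene","top"):
    p,d=viewer.snapshot(n);cv2.imwrite(f"pics/{n}0.png",p[:,:,::-1]);np.savez(f"{n}0.npz",p=p,d=d)
    c=viewer.calibration(n);print(n,c['vfov'],c['cx'],c['cy'],np.round(c['extrinsics'],3).tolist(),(d>0).mean())
E
```

```text
{'clock': 0.0, 'q': [-1.079, 0.69, -0.195, 1.566, 0.157, 0.902, -0.215], 'qd': [0.001, 0.001, -0.001, -0.0, 0.002, 0.001, -0.001], 'joint_torque': [-0.001, -52.756, -1.267, -15.343, -0.053, 0.007, 0.0], 'tool_pos': [0.276, 0.56, 0.206], 'eef_rot': [0.227, 0.974, -0.001, -0.0], 'contact_force': [0.209, 0.128, -0.231], 'moment': [-0.008, -0.035, 0.004], 'finger_force': 0.0, 'opening': 1.002}
scene 45.072588019735115 311.71662742244837 241.3470755120361 [[0.995, 0.058, -0.084, 0.583], [0.101, -0.68, 0.726, -1.028], [-0.015, -0.731, -0.682, 1.054], [0.0, 0.0, 0.0, 1.0]] 0.99595703125
top 50.20787652864118 317.753029349169 244.67224239915564 [[0.019, -0.993, 0.12, 0.353], [-1.0, -0.018, 0.007, -0.011], [-0.005, -0.12, -0.993, 1.329], [0.0, 0.0, 0.0, 1.0]] 0.995986328125
```

View pics/scene0.png

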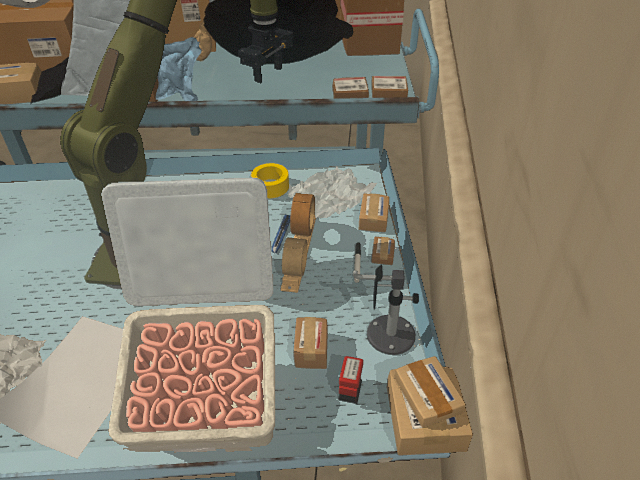

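View pics/top0.png

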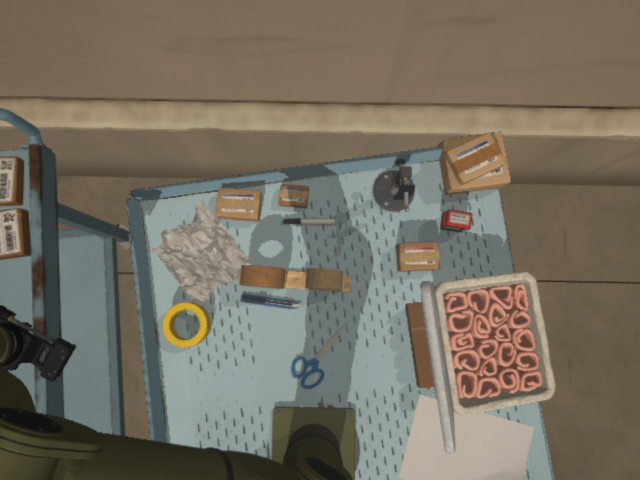

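The scene view shows the dock with two rolls (about 303,214 and 295,255), and the stand at (392,320) with its plate at (378,287). In the top view the rolls are at (262,276) and (328,279) and the stand at (395,188). Next I'll measure these with depth.

```bash
cat > h.py <<'E'
import numpy as np,cv2
from plant import get_state, viewer
def cloud(n,d):
    c=viewer.calibration(n);f=240/np.tan(np.radians(c['vfov']/2))
    v,u=np.mgrid[:480,:640];P=np.stack([(u-c['cx'])/f*d,(v-c['cy'])/f*d,d],-1)
    E=np.array(c['extrinsics']);return P@E[:3,:3].T+E[:3,3]
E
python3 - <<'E'
from h import *
for n in("top","scene"):
    z=np.load(n+"0.npz");W=cloud(n,z['d'])
    x0,y0,x1,y1=(225,140,425,300) if n=="top" else (270,180,430,360)
    cv2.imwrite(f"pics/{n}c.png",cv2.resize(z['p'][y0:y1,x0:x1,::-1],None,fx=3.2 if n=="scene" else 4,fy=3.2 if n=="scene" else 3.7,interpolation=cv2.INTER_CUBIC))
    A=W.reshape(-1,3)
    print(n)
    # rolls: points z>0.04 in dock area
    if n=="top":
        S=W[262:296,238:356].reshape(-1,3)
    else: S=W[185:295,275:320].reshape(-1,3)
    S=S[(S[:,2]>0.04)&(S[:,2]<.14)]
    for y in np.arange(-.13,.2,.01):
        m=abs(S[:,1]-y)<.005
        if m.sum()>3:print(round(y,2),m.sum(),np.round([*np.percentile(S[m,0],[3,97]),*np.percentile(S[m,2],[50,98])],3))
    S=W[150:215,360:425].reshape(-1,3) if n=="top" else W[250:350,360:425].reshape(-1,3)
    for zz in np.arange(.0,.3,.01):
        m=abs(S[:,2]-zz)<.005
        if m.sum()>1:print("st",round(zz,2),m.sum(),np.round([*np.percentile(S[m,0],[3,50,97]),*np.percentile(S[m,1],[3,50,97])],3))
E
```

```text
top
-0.06 60 [0.394 0.44  0.072 0.081]
-0.05 81 [0.395 0.441 0.086 0.093]
-0.04 86 [0.396 0.441 0.093 0.098]
-0.03 83 [0.397 0.442 0.1   0.104]
-0.02 81 [0.397 0.442 0.1   0.105]
-0.01 82 [0.399 0.444 0.099 0.104]
-0.0 80 [0.399 0.444 0.097 0.102]
0.01 79 [0.399 0.445 0.091 0.096]
0.02 80 [0.399 0.445 0.081 0.088]
0.03 29 [0.399 0.442 0.069 0.075]
0.08 55 [0.398 0.443 0.077 0.088]
0.09 103 [0.397 0.443 0.094 0.103]
0.1 88 [0.398 0.444 0.105 0.112]
0.11 95 [0.399 0.444 0.112 0.118]
0.12 85 [0.399 0.445 0.117 0.123]
0.13 84 [0.4   0.445 0.119 0.123]
0.14 83 [0.4   0.446 0.118 0.123]
0.15 87 [0.401 0.447 0.115 0.119]
0.16 81 [0.402 0.448 0.111 0.115]
0.17 74 [0.402 0.448 0.104 0.11 ]
0.18 69 [0.402 0.448 0.094 0.102]
0.19 11 [0.404 0.445 0.078 0.085]
st 0.0 1618 [ 0.599  0.661  0.733 -0.278 -0.184 -0.112]
st 0.01 893 [ 0.61   0.659  0.738 -0.249 -0.18  -0.141]
st 0.02 165 [ 0.623  0.725  0.746 -0.272 -0.179 -0.116]
st 0.03 109 [ 0.65   0.731  0.746 -0.268 -0.181 -0.11 ]
st 0.04 152 [ 0.653  0.739  0.755 -0.268 -0.192 -0.113]
st 0.05 282 [ 0.726  0.742  0.757 -0.265 -0.19  -0.109]
st 0.0
[... 2151 characters left out ...]
53  0.662  0.672 -0.214 -0.21  -0.204]
st 0.1 35 [ 0.652  0.661  0.671 -0.212 -0.21  -0.201]
st 0.11 29 [ 0.617  0.66   0.672 -0.219 -0.21  -0.203]
st 0.12 60 [ 0.616  0.656  0.705 -0.221 -0.211 -0.191]
st 0.13 114 [ 0.62   0.682  0.708 -0.218 -0.207 -0.193]
st 0.14 125 [ 0.619  0.665  0.708 -0.219 -0.206 -0.193]
st 0.15 41 [ 0.617  0.659  0.669 -0.221 -0.207 -0.201]
st 0.16 28 [ 0.616  0.638  0.67  -0.221 -0.207 -0.187]
st 0.17 41 [ 0.618  0.652  0.671 -0.22  -0.212 -0.201]
st 0.18 74 [ 0.597  0.652  0.674 -0.219 -0.213 -0.203]
st 0.19 180 [ 0.588  0.623  0.67  -0.219 -0.206 -0.195]
st 0.2 173 [ 0.618  0.656  0.673 -0.218 -0.203 -0.187]
st 0.21 26 [ 0.624  0.627  0.628 -0.218 -0.203 -0.186]
```

View pics/topc.png

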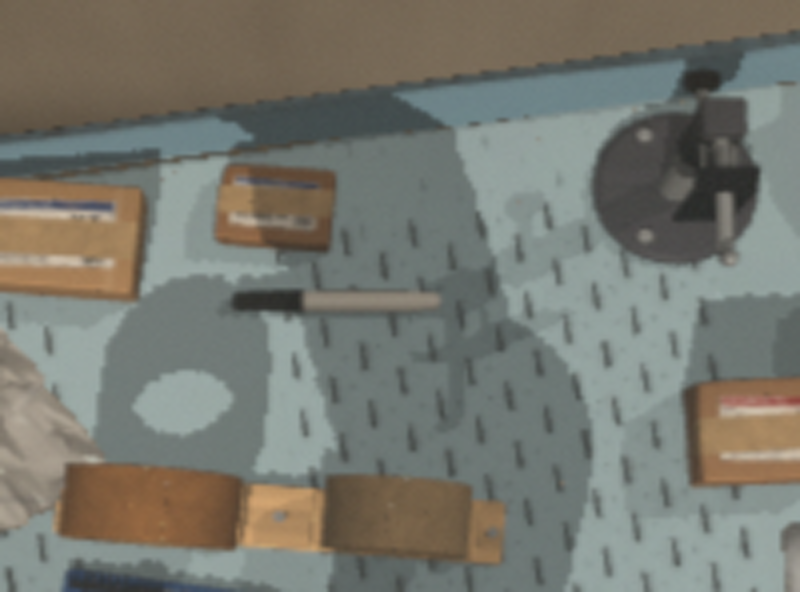

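View pics/scenec.png

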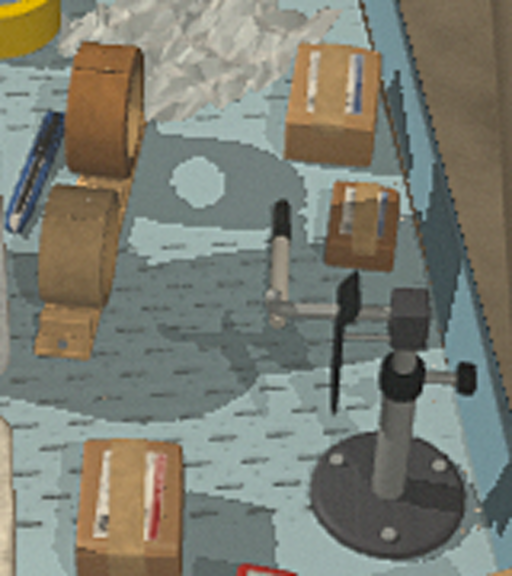

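The larger roll is the rear one (y≈0.13). The arm runs along −x with its axis near z≈0.195. I'll use circle and line fits to settle the small disagreement between cameras.

Run:
```python
from h import *
from scipy.optimize import least_squares
for n in("top","scene"):
    z=np.load(n+"0.npz");W=cloud(n,z['d']);A=W.reshape(-1,3)
    fx=(A[:,0]>.45)&(A[:,0]<.58)&(A[:,1]>-.12)&(A[:,1]<.0)&(abs(A[:,2])<.015)
    print(n,"table z",np.median(A[fx,2]),"wide", [np.round(np.median(A[(abs(A[:,0]-x)<.03)&(abs(A[:,1]-y)<.03)&(abs(A[:,2])<.02),2]),4) for x,y in((.35,0),(.55,-.05),(.6,-.1))])
    for nm,R,ylo,yhi in(("big",.055,.07,.2),("small",.046,-.08,.04)):
        S=A[(A[:,1]>ylo)&(A[:,1]<yhi)&(A[:,2]>.075)&(A[:,2]<.14)&(A[:,0]>.38)&(A[:,0]<.46)]
        r=least_squares(lambda p:np.hypot(S[:,1]-p[0]-p[2]*(S[:,0]-.42),S[:,2]-p[1])-R,[(ylo+yhi)/2,.06,0],loss='soft_l1',f_scale=.002)
        c=np.polyfit(S[:,1],S[:,0],1)
        print(nm,"yc,zc,dy/dx",r.x.round(4),"xlim",np.percentile(S[:,0],[1,99]).round(4),"slope dx/dy",c.round(3),"outer std",np.std(r.fun).round(4))
    S=A[(A[:,0]>.555)&(A[:,0]<.61)&(A[:,1]>-.25)&(A[:,1]<-.15)&(A[:,2]>.16)&(A[:,2]<.24)]
    for x in np.arange(.555,.615,.005):
        m=abs(S[:,0]-x)<.0025
        if m.sum():print("arm x",round(x,3),m.sum(),S[m].mean(0).round(4),S[m].min(0).round(4),S[m].max(0).round(4))
    S=A[(A[:,0]>.60)&(A[:,0]<.63)&(A[:,1]>-.25)&(A[:,1]<-.15)&(A[:,2]>.11)&(A[:,2]<.19)]
    c=np.polyfit(S[:,1],S[:,0],1);print("plate",len(S),c,S.mean(0),S.min(0),S.max(0))
    S=A[(A[:,0]>.63)&(A[:,0]<.69)&(A[:,1]>-.25)&(A[:,1]<-.15)&(A[:,2]>.185)&(A[:,2]<.24)]
    print("head",S.mean(0).round(4),np.percentile(S,[2,98],0).round(4).tolist())
```

```text
top table z -0.0006580972016330122 wide [np.float64(-0.0009), np.float64(-0.0005), np.float64(-0.0009)]
big yc,zc,dy/dx [ 0.1346  0.063  -0.0529] xlim [0.3982 0.4477] slope dx/dy [0.048 0.417] outer std 0.0023
small yc,zc,dy/dx [-0.0175  0.054  -0.0706] xlim [0.3956 0.4448] slope dx/dy [0.038 0.421] outer std 0.0023
arm x 0.57 11 [ 0.5697 -0.1993  0.2017] [ 0.5679 -0.2045  0.1976] [ 0.572  -0.1957  0.2046]
arm x 0.575 9 [ 0.5745 -0.199   0.1992] [ 0.5725 -0.203   0.1906] [ 0.5772 -0.1947  0.2054]
arm x 0.58 9 [ 0.5802 -0.1997  0.1908] [ 0.5783 -0.2053  0.1861] [ 0.5817 -0.195   0.1952]
arm x 0.585 11 [ 0.5846 -0.1995  0.1926] [ 0.5826 -0.2052  0.1867] [ 0.5872 -0.1952  0.1959]
arm x 0.59 9 [ 0.5899 -0.1985  0.1919] [ 0.5875 -0.2023  0.1868] [ 0.5923 -0.1952  0.1946]
arm x 0.595 8 [ 0.5949 -0.1985  0.191 ] [ 0.5925 -0.2021  0.1881] [ 0.5973 -0.1956  0.1933]
arm x 0.6 10 [ 0.5999 -0.1993  0.1912] [ 0.5976 -0.2025  0.1891] [ 0.6021 -0.1949  0.1947]
arm x 0.605 8 [ 0.6051 -0.1987  0.1917] [ 0.6034 -0.2021  0.1879] [ 0.6068 -0.1952  0.1943]
arm x 0.61 5 [ 0.609  -0.199   0.1918] [ 0.6085 
[... 959 characters left out ...]
922]
arm x 0.59 13 [ 0.5902 -0.205   0.1895] [ 0.5878 -0.2102  0.1822] [ 0.5924 -0.2007  0.1936]
arm x 0.595 10 [ 0.5952 -0.2047  0.1887] [ 0.5939 -0.2081  0.1846] [ 0.5964 -0.2007  0.1946]
arm x 0.6 14 [ 0.6001 -0.2046  0.1895] [ 0.598  -0.2075  0.1846] [ 0.6024 -0.2007  0.1941]
arm x 0.605 11 [ 0.6051 -0.2054  0.1899] [ 0.6025 -0.2083  0.1841] [ 0.6067 -0.2006  0.1965]
arm x 0.61 5 [ 0.6084 -0.2045  0.1897] [ 0.6082 -0.207   0.1864] [ 0.6086 -0.2017  0.1927]
plate 114 [-0.18312791  0.57838685] [ 0.61703177 -0.21102696  0.15848643] [ 0.60037573 -0.22236364  0.11033095] [ 0.62987025 -0.18530443  0.18996522]
head [ 0.6573 -0.2051  0.1957] [[0.6327, -0.2148, 0.1858], [0.6729, -0.1898, 0.2023]]
```

Run:
```python
from h import *
for n in("top","scene"):
    z=np.load(n+"0.npz");A=cloud(n,z['d']).reshape(-1,3)
    for nm,(a,b,c,d) in dict(paper=(.34,.53,.193,.33),paperRight=(.46,.53,.1,.22),corr=(.3,.65,-.17,-.07),lid=(.02,.4,-.35,-.17),stack=(.65,.8,-.4,-.24),all1=(.25,.6,.3,.5)).items():
        m=(A[:,0]>a)&(A[:,0]<b)&(A[:,1]>c)&(A[:,1]<d)&(A[:,2]>-.05)&(A[:,2]<.6);S=A[m];i=S[:,2].argmax()
        print(n,nm,np.percentile(S[:,2],[50,99]).round(3),S[i].round(3))
```

```text
top paper [0.009 0.049] [0.355 0.329 0.054]
top paperRight [0.    0.023] [0.471 0.196 0.031]
top corr [-0.001  0.011] [ 0.418 -0.07   0.02 ]
top lid [0.037 0.426] [ 0.248 -0.216  0.432]
top stack [0.054 0.102] [ 0.718 -0.383  0.106]
top all1 [0.008 0.346] [0.26  0.479 0.35 ]
scene paper [0.009 0.047] [0.347 0.319 0.05 ]
scene paperRight [-0.001  0.022] [0.472 0.189 0.027]
scene corr [-0.001  0.019] [ 0.438 -0.071  0.058]
scene lid [0.272 0.424] [ 0.254 -0.224  0.428]
scene stack [0.066 0.102] [ 0.736 -0.372  0.104]
scene all1 [0.016 0.342] [0.266 0.483 0.347]
```

Request:
step_arm(
  motion=[
    {"dx": -1, "dy": -1},
    {"dx": -1, "dy": -1},
    {"dx": -1, "dy": -1},
    {"dx": -1, "dy": -1},
  ],
)

```text
$.motion[0]: bad value
```

Request:
step_arm(
  motion=[
    {"dx": -1, "dy": -1, "dz": 0, "wx": 0, "wy": 0, "wz": 0, "claw": 88},
    {"dx": -1, "dy": -1, "dz": 0, "wx": 0, "wy": 0, "wz": 0, "claw": 88},
    {"dx": -1, "dy": -1, "dz": 0, "wx": 0, "wy": 0, "wz": 0, "claw": 88},
  ],
)

```text
clock: 0.4
tool_pos: [0.3153, 0.4466, 0.2058]
eef_rot: [0.23, 0.973, -0.003, 0.001]
contact_force: [-0.7, 0.2, -0.1]
opening: 0.995
finger_force: 0.0
```

Request:
step_arm(
  motion=[
    {"dx": -1, "dy": -1, "dz": 0, "wx": 0, "wy": 0, "wz": 0, "claw": 88},
    {"dx": -1, "dy": -1, "dz": 0, "wx": 0, "wy": 0, "wz": 0, "claw": 88},
    {"dx": -1, "dy": -1, "dz": 0, "wx": 0, "wy": 0, "wz": 0, "claw": 88},
  ],
)

```text
clock: 0.7
tool_pos: [0.3508, 0.34, 0.206]
eef_rot: [0.23, 0.973, -0.003, 0.001]
contact_force: [0.3, 0.4, 0.4]
opening: 0.998
finger_force: 0.0
```

Request:
step_arm(
  motion=[
    {"dx": -1, "dy": -1, "dz": 0, "wx": 0, "wy": 0, "wz": 0, "claw": 88},
    {"dx": -1, "dy": -1, "dz": 0, "wx": 0, "wy": 0, "wz": 0, "claw": 88},
    {"dx": -1, "dy": -1, "dz": 0, "wx": 0, "wy": 0, "wz": 0, "claw": 88},
  ],
)

```text
clock: 1.0
tool_pos: [0.3866, 0.234, 0.2061]
eef_rot: [0.23, 0.973, -0.002, 0.0]
contact_force: [0.6, 0.5, -0.0]
opening: 0.998
finger_force: 0.0
```

Request:
step_arm(
  motion=[
    {"dx": -0.72, "dy": -0.5, "dz": 0, "wx": 0, "wy": 0, "wz": 0.365, "claw": 88},
    {"dx": -0.72, "dy": -0.5, "dz": 0, "wx": 0, "wy": 0, "wz": 0.365, "claw": 88},
    {"dx": -0.72, "dy": -0.5, "dz": 0, "wx": 0, "wy": 0, "wz": 0.365, "claw": 88},
    {"dx": -0.72, "dy": -0.5, "dz": 0, "wx": 0, "wy": 0, "wz": 0.365, "claw": 88},
    {"dx": -0.72, "dy": -0.5, "dz": 0, "wx": 0, "wy": 0, "wz": 0.365, "claw": 88},
    {"dx": -0.72, "dy": -0.5, "dz": 0, "wx": 0, "wy": 0, "wz": 0.365, "claw": 88},
    {"dx": -0.72, "dy": -0.5, "dz": 0, "wx": 0, "wy": 0, "wz": 0.365, "claw": 88},
    {"dx": -0.72, "dy": -0.5, "dz": 0, "wx": 0, "wy": 0, "wz": 0.365, "claw": 88},
  ],
)

```text
clock: 1.8
tool_pos: [0.4195, 0.1797, 0.2063]
eef_rot: [0.72, 0.694, 0.0, -0.0]
contact_force: [0.4, 0.1, 0.1]
opening: 1.0
finger_force: 0.0
```

Request:
step_arm(
  motion=[
    {"dx": -0.02, "dy": 0.07, "dz": 0.5, "wx": 0, "wy": 0, "wz": 0, "claw": 88},
    {"dx": -0.02, "dy": 0.07, "dz": 0.85, "wx": 0, "wy": 0, "wz": 0, "claw": 88},
    {"dx": -0.02, "dy": 0.07, "dz": 0.85, "wx": 0, "wy": 0, "wz": 0, "claw": 88},
  ],
)

```text
clock: 2.1
tool_pos: [0.423, 0.1768, 0.1359]
eef_rot: [0.718, 0.696, -0.003, -0.001]
contact_force: [-0.5, 0.6, 0.7]
opening: 0.996
finger_force: 0.0
```

Run:
```python
from h import *
for n,(x0,y0,x1,y1) in dict(scene=(250,140,370,280),top=(220,220,360,320)).items():
    p,d=viewer.snapshot(n);np.savez(n+"1.npz",p=p,d=d)
    cv2.imwrite(f"pics/{n}1.png",cv2.resize(p[y0:y1,x0:x1,::-1],None,fx=4,fy=4,interpolation=cv2.INTER_CUBIC))
a=cv2.imread("pics/scene1.png");b=cv2.imread("pics/top1.png")
c=np.zeros((560,1040,3),np.uint8);c[:,:480]=a;c[:400,480:]=b
cv2.imwrite("pics/both1.png",cv2.resize(c,None,fx=.76,fy=.76))
print(get_state()['tool_pos'])
```

```text
[0.42488352 0.17706705 0.13849529]
```

View pics/both1.png

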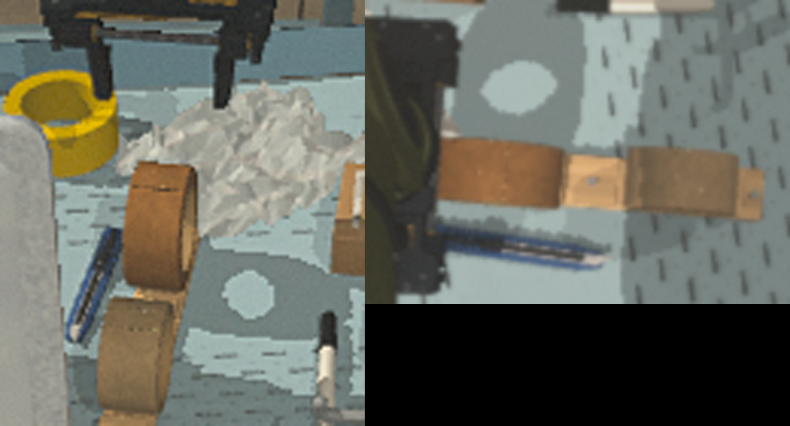

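The scene crop (left) shows the fingers at columns 103 and 220, straddling the roll (130–197). I'll descend and grip.

Request:
step_arm(
  motion=[
    {"dx": 0, "dy": 0, "dz": 0.4, "wx": 0, "wy": 0, "wz": 0, "claw": 88},
    {"dx": 0, "dy": 0, "dz": 0.7, "wx": 0, "wy": 0, "wz": 0, "claw": 88},
    {"dx": 0, "dy": 0, "dz": 0.92, "wx": 0, "wy": 0, "wz": 0, "claw": 88},
    {"dx": 0, "dy": 0, "dz": 0.92, "wx": 0, "wy": 0, "wz": 0, "claw": 88},
    {"dx": 0, "dy": 0, "dz": 0.92, "wx": 0, "wy": 0, "wz": 0, "claw": 88},
  ],
)

```text
clock: 2.7
tool_pos: [0.4258, 0.1769, 0.066]
eef_rot: [0.719, 0.695, 0.001, 0.0]
contact_force: [0.3, -0.7, -0.0]
opening: 0.999
finger_force: 0.0
```

Request:
step_arm(
  motion=[
    {"dx": 0, "dy": 0, "dz": 0, "wx": 0, "wy": 0, "wz": 0, "claw": 55},
    {"dx": 0, "dy": 0, "dz": 0, "wx": 0, "wy": 0, "wz": 0, "claw": 52},
    {"dx": 0, "dy": 0, "dz": 0, "wx": 0, "wy": 0, "wz": 0, "claw": 44},
    {"dx": 0, "dy": 0, "dz": 0, "wx": 0, "wy": 0, "wz": 0, "claw": 40},
    {"dx": 0, "dy": 0, "dz": 0, "wx": 0, "wy": 0, "wz": 0, "claw": 30},
    {"dx": 0, "dy": 0, "dz": 0, "wx": 0, "wy": 0, "wz": 0, "claw": 30},
  ],
  force=15,
)

```text
clock: 3.3
tool_pos: [0.4251, 0.1763, 0.0649]
eef_rot: [0.719, 0.695, 0.0, 0.0]
contact_force: [0.9, -0.7, 0.7]
opening: 0.516
finger_force: 15.0
```

Request:
step_arm(
  motion=[
    {"dx": 0, "dy": 0, "dz": 0, "wx": 0, "wy": 0, "wz": 0, "claw": 30},
    {"dx": 0, "dy": 0, "dz": 0, "wx": 0, "wy": 0, "wz": 0, "claw": 30},
    {"dx": 0, "dy": 0, "dz": 0, "wx": 0, "wy": 0, "wz": 0, "claw": 30},
    {"dx": 0, "dy": 0, "dz": -0.05, "wx": 0, "wy": 0, "wz": 0, "claw": 30},
    {"dx": 0, "dy": 0, "dz": -0.15, "wx": 0, "wy": 0, "wz": 0, "claw": 30},
    {"dx": 0, "dy": 0, "dz": -0.3, "wx": 0, "wy": 0, "wz": 0, "claw": 30},
    {"dx": 0, "dy": 0, "dz": -0.5, "wx": 0, "wy": 0, "wz": 0, "claw": 30},
    {"dx": 0, "dy": 0, "dz": -0.5, "wx": 0, "wy": 0, "wz": 0, "claw": 30},
  ],
  force=50,
)

```text
clock: 4.1
tool_pos: [0.4259, 0.1765, 0.1065]
eef_rot: [0.719, 0.695, 0.002, 0.001]
contact_force: [0.8, -0.8, -0.7]
opening: 0.495
finger_force: 49.8
```

Request:
step_arm(
  motion=[
    {"dx": 0, "dy": 0, "dz": -0.4, "wx": 0, "wy": 0, "wz": 0, "claw": 30},
    {"dx": 0, "dy": 0, "dz": -0.8, "wx": 0, "wy": 0, "wz": 0, "claw": 30},
    {"dx": 0, "dy": 0, "dz": -1, "wx": 0, "wy": 0, "wz": 0, "claw": 30},
    {"dx": 0, "dy": 0, "dz": -1, "wx": 0, "wy": 0, "wz": 0, "claw": 30},
  ],
)

```text
clock: 4.5
tool_pos: [0.4261, 0.1767, 0.1863]
eef_rot: [0.719, 0.695, 0.002, 0.001]
contact_force: [0.0, 0.2, -2.8]
opening: 0.495
finger_force: 49.8
```

Request:
step_arm(
  motion=[
    {"dx": -0.3, "dy": 0.1, "dz": 0, "wx": 0, "wy": 0, "wz": 0, "claw": 30},
    {"dx": -0.65, "dy": 0.22, "dz": 0, "wx": 0, "wy": 0, "wz": 0, "claw": 30},
    {"dx": -1, "dy": 0.35, "dz": 0, "wx": 0, "wy": 0, "wz": 0, "claw": 30},
  ],
)

```text
clock: 4.8
tool_pos: [0.4493, 0.0945, 0.1834]
eef_rot: [0.718, 0.696, -0.001, -0.001]
contact_force: [0.8, -0.6, -1.5]
opening: 0.496
finger_force: 49.8
```

Request:
step_arm(
  motion=[
    {"dx": -0.35, "dy": 0.1, "dz": 0, "wx": 0, "wy": 0, "wz": 0, "claw": 30},
    {"dx": -0.7, "dy": 0.22, "dz": 0, "wx": 0, "wy": 0, "wz": 0, "claw": 30},
    {"dx": -1, "dy": 0.35, "dz": 0, "wx": 0, "wy": 0, "wz": 0, "claw": 30},
  ],
)

```text
clock: 5.1
tool_pos: [0.4744, 0.0127, 0.1832]
eef_rot: [0.719, 0.695, -0.001, -0.001]
contact_force: [0.2, 0.0, -1.4]
opening: 0.497
finger_force: 49.8
```

Request:
step_arm(
  motion=[
    {"dx": -0.35, "dy": 0.1, "dz": 0, "wx": 0, "wy": 0, "wz": 0, "claw": 30},
    {"dx": -0.7, "dy": 0.22, "dz": 0, "wx": 0, "wy": 0, "wz": 0, "claw": 30},
    {"dx": -1, "dy": 0.35, "dz": 0, "wx": 0, "wy": 0, "wz": 0, "claw": 30},
  ],
)

```text
clock: 5.4
tool_pos: [0.4997, -0.068, 0.183]
eef_rot: [0.719, 0.695, -0.001, -0.001]
contact_force: [0.0, 1.2, -1.3]
opening: 0.494
finger_force: 49.8
```

Request:
step_arm(
  motion=[
    {"dx": -0.35, "dy": 0.1, "dz": 0, "wx": 0, "wy": 0, "wz": -0.012, "claw": 30},
    {"dx": -0.7, "dy": 0.22, "dz": 0, "wx": 0, "wy": 0, "wz": -0.012, "claw": 30},
    {"dx": -1, "dy": 0.35, "dz": 0, "wx": 0, "wy": 0, "wz": -0.012, "claw": 30},
    {"dx": -1, "dy": 0.35, "dz": 0, "wx": 0, "wy": 0, "wz": -0.012, "claw": 30},
  ],
)

```text
clock: 5.8
tool_pos: [0.526, -0.1521, 0.183]
eef_rot: [0.708, 0.706, -0.001, 0.0]
contact_force: [-0.3, -0.7, -1.5]
opening: 0.495
finger_force: 49.8
```

```bash
cat > meas.py <<'E'
from h import *
from scipy.optimize import least_squares
import sys
def run(tag,view=True):
    ims=[]
    for n,(x0,y0,x1,y1) in dict(scene=(310,190,430,330),top=(330,140,470,250)).items():
        p,d=viewer.snapshot(n);A=cloud(n,d).reshape(-1,3);C=cv2.cvtColor(p,cv2.COLOR_RGB2HSV).reshape(-1,3)
        ims.append(cv2.resize(p[y0:y1,x0:x1,::-1],None,fx=3.4,fy=3.4,interpolation=cv2.INTER_CUBIC))
        m=(C[:,0]>6)&(C[:,0]<22)&(C[:,1]>90)&(A[:,0]>.46)&(A[:,0]<.66)&(A[:,1]>-.28)&(A[:,1]<-.13)&(A[:,2]>.09)
        S=A[m]; o=S[(S[:,2]>.09)]
        r=least_squares(lambda q:np.hypot(o[:,1]-q[0]-q[3]*(o[:,0]-.53),o[:,2]-q[1]-q[2]*(o[:,0]-.53))-.055,[-.2,.17,0,0],loss='soft_l1',f_scale=.002)
        print(n,len(S),"yc zc(at x=.53) pitch yawslope",r.x.round(4),"x",np.percentile(S[:,0],[1,99]).round(4),"zmax",np.percentile(S[:,2],99).round(4))
        S=A[(C[:,1]<80)&(A[:,0]>.555)&(A[:,0]<.612)&(A[:,1]>-.23)&(A[:,1]<-.175)&(A[:,2]>.17)&(A[:,2]<.24)]
        if len(S):print(" hook",len(S),S.mean(0).round(4),S.min(0).round(4),S.max(0).round(4))
    c=np.zeros((476,900,3),np.uint8);a,b=ims;c[:a.shape[0],:a.shape[1]]=a;c[:b.shape[0],420:420+b.shape[1]]=b
    cv2.imwrite(f"pics/{tag}.png",cv2.resize(c,None,fx=.88,fy=.88));s=get_state();print(s['tool_pos'].round(4) if hasattr(s['tool_pos'],'round') else s['tool_pos'],np.round(s['contact_force'],2),s['clock'])
run(sys.argv[1])
E
python3 meas.py pre
```

```text
scene 1456 yc zc(at x=.53) pitch yawslope [-0.1935  0.1794  0.088   0.028 ] x [0.4753 0.5792] zmax 0.3117
 hook 109 [ 0.5894 -0.2054  0.1923] [ 0.571  -0.2107  0.1845] [ 0.6107 -0.1954  0.2053]
top 7 yc zc(at x=.53) pitch yawslope [-0.1383  0.5723 -0.7197 -0.2401] x [0.4768 0.5372] zmax 0.6113
[ 0.5249 -0.1473  0.1831] [-0.81  0.73 -1.22] 5.9
```

View pics/pre.png

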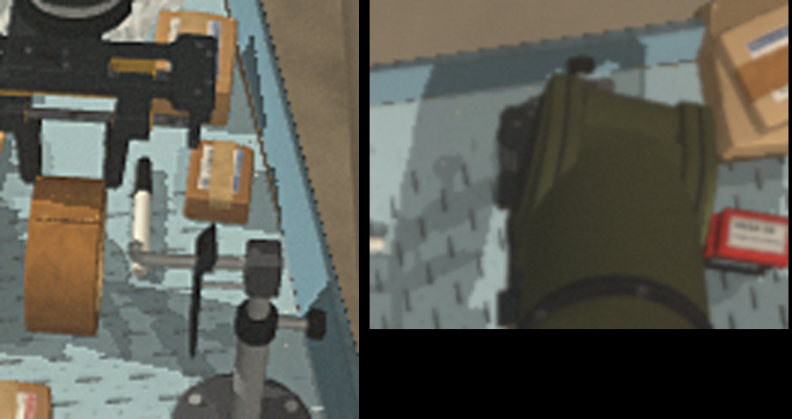

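The crop shows the held roll (27–105, 178–335) standing just in front of the tip at (137,255), with its bore centre above tip height. It needs about 9 mm more in −y, then it can thread forward.

Request:
step_arm(
  motion=[
    {"dx": -0.1, "dy": 0.05, "dz": 0, "wx": 0, "wy": 0, "wz": 0, "claw": 30},
    {"dx": -0.12, "dy": 0.1, "dz": 0, "wx": 0, "wy": 0, "wz": 0, "claw": 30},
    {"dx": -0.12, "dy": 0.25, "dz": 0, "wx": 0, "wy": 0, "wz": 0, "claw": 30},
    {"dx": -0.12, "dy": 0.4, "dz": 0, "wx": 0, "wy": 0, "wz": 0, "claw": 30},
    {"dx": -0.12, "dy": 0.55, "dz": 0, "wx": 0, "wy": 0, "wz": 0, "claw": 30},
    {"dx": -0.12, "dy": 0.65, "dz": 0, "wx": 0, "wy": 0, "wz": 0, "claw": 30},
    {"dx": -0.12, "dy": 0.65, "dz": 0, "wx": 0, "wy": 0, "wz": 0, "claw": 30},
  ],
)

```text
clock: 6.6
tool_pos: [0.5793, -0.1561, 0.1846]
eef_rot: [0.705, 0.709, 0.0, 0.0]
contact_force: [0.4, -0.3, -1.3]
opening: 0.494
finger_force: 49.8
```

```bash
sed -i 's/&(A\[:,2\]>.09)$/\&(A[:,2]>.09)\&(A[:,2]<.245)\&(A[:,1]<-.165)/' meas.py; python3 meas.py thr
```

```text
scene 1234 yc zc(at x=.53) pitch yawslope [-0.1955  0.1774  0.0075 -0.0139] x [0.557  0.6036] zmax 0.2351
 hook 25 [ 0.5916 -0.2013  0.2047] [ 0.556  -0.2119  0.1841] [ 0.6106 -0.1829  0.2321]Traceback (most recent call last):
  File "meas.py", line 17, in <module>
    run(sys.argv[1])
    ~~~^^^^^^^^^^^^^
  File "meas.py", line 12, in run
    print(n,len(S),"yc zc(at x=.53) pitch yawslope",r.x.round(4),"x",np.percentile(S[:,0],[1,99]).round(4),"zmax",np.percentile(S[:,2],99).round(4))
                                                                     ~~~~~~~~~~~~~^^^^^^^^^^^^^^^
    return _quantile_unchecked(
        a, q, axis, out, overwrite_input, method, keepdims, weights)
    return _ureduce(a,
                    func=_quantile_ureduce_func,
    ...<5 lines>...
                    overwrite_input=overwrite_input,
                    method=method)
    r = func(a, **kwargs)
    result = _quantile(arr,
                       quantiles=q,
    ...<2 lines>...
                       out=out,
                       weights=wgt)
    slices_having_nans = np.isnan(arr[-1, ...])
                                  ~~~^^^^^^^^^
IndexError: index -1 is out of bounds for axis 0 with size 0
```

Request:
step_arm(
  motion=[
    {"dx": 0, "dy": 0.06, "dz": 0, "wx": 0, "wy": 0, "wz": 0, "claw": 30},
    {"dx": 0, "dy": 0.12, "dz": 0, "wx": 0, "wy": 0, "wz": 0, "claw": 30},
    {"dx": 0, "dy": 0.18, "dz": 0, "wx": 0, "wy": 0, "wz": 0, "claw": 30},
    {"dx": 0, "dy": 0.22, "dz": 0, "wx": 0, "wy": 0, "wz": 0, "claw": 30},
    {"dx": 0, "dy": 0.22, "dz": 0, "wx": 0, "wy": 0, "wz": 0, "claw": 30},
    {"dx": 0, "dy": 0.22, "dz": 0, "wx": 0, "wy": 0, "wz": 0, "claw": 30},
  ],
)

```text
clock: 7.3
tool_pos: [0.5953, -0.1568, 0.1845]
eef_rot: [0.706, 0.708, -0.0, -0.0]
contact_force: [-2.0, 0.3, -1.5]
opening: 0.494
finger_force: 49.7
```

Request:
step_arm(
  motion=[
    {"dx": 0, "dy": 0.05, "dz": 0, "wx": 0, "wy": 0, "wz": 0, "claw": 30},
    {"dx": 0, "dy": 0.1, "dz": 0, "wx": 0, "wy": 0, "wz": 0, "claw": 30},
    {"dx": 0, "dy": 0.14, "dz": 0, "wx": 0, "wy": 0, "wz": 0, "claw": 30},
    {"dx": 0, "dy": 0.14, "dz": 0, "wx": 0, "wy": 0, "wz": 0, "claw": 30},
    {"dx": 0, "dy": 0.14, "dz": 0, "wx": 0, "wy": 0, "wz": 0, "claw": 30},
  ],
)

```text
clock: 7.8
tool_pos: [0.6068, -0.1567, 0.1846]
eef_rot: [0.706, 0.709, -0.0, -0.0]
contact_force: [-3.1, 0.0, -0.7]
opening: 0.495
finger_force: 49.8
```

```bash
sed -i 's/^        S=A\[m\]/        if m.sum()<50: continue\n        S=A[m]/' meas.py; python3 meas.py thr; python3 -c "
from plant import *
import numpy as np
print(np.mean([get_state()['contact_force'] for _ in range(5)],0))"
```

```text
scene 1272 yc zc(at x=.53) pitch yawslope [-0.1964  0.1779 -0.0023 -0.0036] x [0.584  0.6331] zmax 0.2348
 hook 45 [ 0.5768 -0.2061  0.1989] [ 0.571  -0.2207  0.1859] [ 0.5838 -0.1924  0.2308]
[ 0.6067 -0.1567  0.1847] [-4.2   0.16 -1.66] 7.9
[-4.2009224   0.160329   -1.66362063]
```

View pics/thr.png

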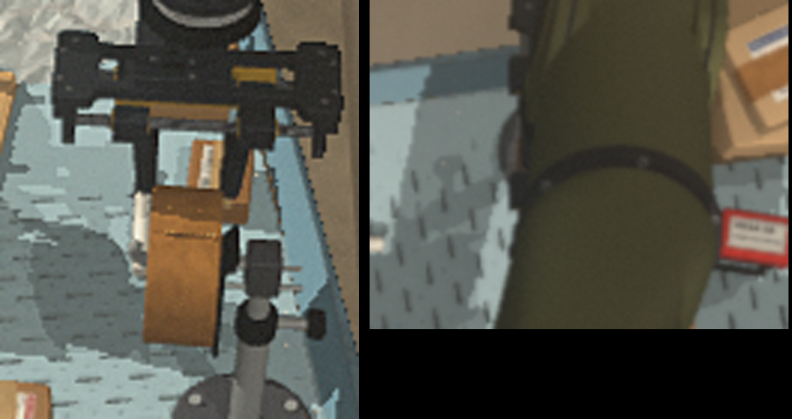

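The roll is past the tip (front face about x=0.583, tip inner face about 0.579) and the plate is pressed with about 3–4 N. Now I'll lower it and feel for the arm.

Request:
step_arm(
  motion=[
    {"dx": 0, "dy": 0, "dz": 0.05, "wx": 0, "wy": 0, "wz": 0, "claw": 30},
    {"dx": 0, "dy": 0, "dz": 0.1, "wx": 0, "wy": 0, "wz": 0, "claw": 30},
    {"dx": 0, "dy": 0, "dz": 0.15, "wx": 0, "wy": 0, "wz": 0, "claw": 30},
    {"dx": 0, "dy": 0, "dz": 0.2, "wx": 0, "wy": 0, "wz": 0, "claw": 30},
    {"dx": 0, "dy": 0, "dz": 0.25, "wx": 0, "wy": 0, "wz": 0, "claw": 30},
    {"dx": 0, "dy": 0, "dz": 0.28, "wx": 0, "wy": 0, "wz": 0, "claw": 30},
    {"dx": 0, "dy": 0, "dz": 0.28, "wx": 0, "wy": 0, "wz": 0, "claw": 30},
  ],
)

```text
clock: 8.6
tool_pos: [0.6066, -0.1567, 0.1618]
eef_rot: [0.706, 0.709, -0.0, -0.0]
contact_force: [-3.2, -0.7, -2.9]
opening: 0.495
finger_force: 49.7
```

```bash
python3 meas.py low
```

```text
scene 1245 yc zc(at x=.53) pitch yawslope [-0.1983  0.1559  0.005  -0.0032] x [0.5838 0.6328] zmax 0.2139
 hook 41 [ 0.5762 -0.206   0.1966] [ 0.5711 -0.2106  0.1848] [ 0.582  -0.197   0.2053]
[ 0.6067 -0.1568  0.1621] [-3.62 -0.2  -2.42] 8.7
```

Request:
step_arm(
  motion=[
    {"dx": 0, "dy": 0, "dz": 0.0125, "wx": 0, "wy": 0, "wz": 0, "claw": 30},
    {"dx": 0, "dy": 0, "dz": 0.025, "wx": 0, "wy": 0, "wz": 0, "claw": 30},
    {"dx": 0, "dy": 0, "dz": 0.0375, "wx": 0, "wy": 0, "wz": 0, "claw": 30},
    {"dx": 0, "dy": 0, "dz": 0.05, "wx": 0, "wy": 0, "wz": 0, "claw": 30},
    {"dx": 0, "dy": 0, "dz": 0.05, "wx": 0, "wy": 0, "wz": 0, "claw": 30},
  ],
)

```text
clock: 9.2
tool_pos: [0.607, -0.1566, 0.1583]
eef_rot: [0.706, 0.709, 0.0, -0.0]
contact_force: [-3.1, 0.5, -0.9]
opening: 0.494
finger_force: 49.8
```

Request:
step_arm(
  motion=[
    {"dx": 0, "dy": 0, "dz": 0.0125, "wx": 0, "wy": 0, "wz": 0, "claw": 30},
    {"dx": 0, "dy": 0, "dz": 0.025, "wx": 0, "wy": 0, "wz": 0, "claw": 30},
    {"dx": 0, "dy": 0, "dz": 0.025, "wx": 0, "wy": 0, "wz": 0, "claw": 30},
    {"dx": 0, "dy": 0, "dz": 0.025, "wx": 0, "wy": 0, "wz": 0, "claw": 30},
  ],
)

```text
clock: 9.6
tool_pos: [0.607, -0.1567, 0.1564]
eef_rot: [0.706, 0.709, 0.0, 0.0]
contact_force: [-4.3, -0.1, 0.2]
opening: 0.495
finger_force: 49.8
```

```bash
python3 meas.py low2
```

```text
scene 1246 yc zc(at x=.53) pitch yawslope [-0.1991  0.1522  0.0034 -0.0109] x [0.5843 0.6332] zmax 0.2101
 hook 43 [ 0.5763 -0.2052  0.1967] [ 0.571  -0.2109  0.1848] [ 0.582  -0.1752  0.207 ]
[ 0.607  -0.1567  0.1564] [-3.47  0.79 -0.75] 9.7
```

Request:
step_arm(
  motion=[
    {"dx": 0, "dy": 0, "dz": 0.0125, "wx": 0, "wy": 0, "wz": 0, "claw": 30},
    {"dx": 0, "dy": 0, "dz": 0.0125, "wx": 0, "wy": 0, "wz": 0, "claw": 30},
    {"dx": 0, "dy": 0, "dz": 0.0125, "wx": 0, "wy": 0, "wz": 0, "claw": 30},
  ],
)

```text
clock: 10.0
tool_pos: [0.607, -0.1567, 0.1554]
eef_rot: [0.706, 0.709, 0.0, 0.0]
contact_force: [-4.0, 0.3, 0.8]
opening: 0.491
finger_force: 49.8
```

Request:
step_arm(
  motion=[
    {"dx": 0, "dy": 0, "dz": 0.0, "wx": 0, "wy": 0, "wz": 0, "claw": 30},
  ],
)

```text
clock: 10.1
tool_pos: [0.607, -0.1567, 0.1554]
eef_rot: [0.706, 0.709, 0.0, 0.0]
contact_force: [-3.7, 1.0, 0.5]
opening: 0.495
finger_force: 49.8
```

Request:
step_arm(
  motion=[
    {"dx": 0, "dy": 0, "dz": 0.0125, "wx": 0, "wy": 0, "wz": 0, "claw": 30},
    {"dx": 0, "dy": 0, "dz": 0.0125, "wx": 0, "wy": 0, "wz": 0, "claw": 30},
    {"dx": 0, "dy": 0, "dz": 0.0125, "wx": 0, "wy": 0, "wz": 0, "claw": 30},
  ],
)

```text
clock: 10.4
tool_pos: [0.607, -0.1568, 0.1544]
eef_rot: [0.706, 0.709, -0.0, 0.0]
contact_force: [-4.3, -0.6, 0.7]
opening: 0.496
finger_force: 49.8
```

Request:
step_arm(
  motion=[
    {"dx": 0, "dy": 0, "dz": 0.0, "wx": 0, "wy": 0, "wz": 0, "claw": 30},
  ],
)

```text
clock: 10.5
tool_pos: [0.607, -0.1568, 0.1544]
eef_rot: [0.706, 0.709, 0.0, 0.0]
contact_force: [-3.0, -0.1, 0.7]
opening: 0.494
finger_force: 49.8
```

```bash
python3 meas.py low3
```

```text
scene 1246 yc zc(at x=.53) pitch yawslope [-0.202   0.1532 -0.0106 -0.0005] x [0.5842 0.6334] zmax 0.2102
 hook 42 [ 0.5763 -0.2058  0.1963] [ 0.571  -0.2118  0.1863] [ 0.582  -0.2002  0.2051]
[ 0.607  -0.1568  0.1544] [-3.82 -0.1   1.29] 10.6
```

The top of the roll stays at 0.210 while the tool went down 2 mm, and Fz is up about 2.4 N, so the arm is carrying it. Next I'll ease it back to the tip.

Request:
step_arm(
  motion=[
    {"dx": 0, "dy": -0.0125, "dz": 0.0, "wx": 0, "wy": 0, "wz": 0, "claw": 30},
    {"dx": 0, "dy": -0.025, "dz": 0.0, "wx": 0, "wy": 0, "wz": 0, "claw": 30},
    {"dx": 0, "dy": -0.0375, "dz": 0.0, "wx": 0, "wy": 0, "wz": 0, "claw": 30},
    {"dx": 0, "dy": -0.0375, "dz": 0.0, "wx": 0, "wy": 0, "wz": 0, "claw": 30},
  ],
)

```text
clock: 11.0
tool_pos: [0.6041, -0.1568, 0.1545]
eef_rot: [0.706, 0.709, 0.0, 0.0]
contact_force: [-2.2, -1.7, -0.6]
opening: 0.492
finger_force: 49.7
```

Request:
step_arm(
  motion=[
    {"dx": 0, "dy": -0.0125, "dz": 0.0, "wx": 0, "wy": 0, "wz": 0, "claw": 30},
    {"dx": 0, "dy": -0.0125, "dz": 0.0, "wx": 0, "wy": 0, "wz": 0, "claw": 30},
    {"dx": 0, "dy": -0.0125, "dz": 0.0, "wx": 0, "wy": 0, "wz": 0, "claw": 30},
  ],
)

```text
clock: 11.3
tool_pos: [0.6034, -0.1567, 0.1546]
eef_rot: [0.706, 0.709, 0.0, 0.0]
contact_force: [-1.0, -0.3, 0.1]
opening: 0.493
finger_force: 49.7
```

Request:
step_arm(
  motion=[
    {"dx": 0, "dy": -0.0125, "dz": 0.0, "wx": 0, "wy": 0, "wz": 0, "claw": 30},
    {"dx": 0, "dy": -0.0125, "dz": 0.0, "wx": 0, "wy": 0, "wz": 0, "claw": 30},
    {"dx": 0, "dy": -0.0125, "dz": 0.0, "wx": 0, "wy": 0, "wz": 0, "claw": 30},
  ],
)

```text
clock: 11.6
tool_pos: [0.6028, -0.1566, 0.1547]
eef_rot: [0.706, 0.709, 0.001, 0.001]
contact_force: [1.4, -0.8, 0.1]
opening: 0.493
finger_force: 49.7
```

```bash
python3 meas.py seat
```

```text
scene 1250 yc zc(at x=.53) pitch yawslope [-0.2033  0.1523  0.008   0.0169] x [0.5803 0.6299] zmax 0.2109
 hook 36 [ 0.5755 -0.2046  0.199 ] [ 0.571  -0.211   0.1875] [ 0.5808 -0.1876  0.2079]
[ 0.6028 -0.1566  0.1547] [ 1.31 -1.45  0.84] 11.7
```

View pics/seat.png

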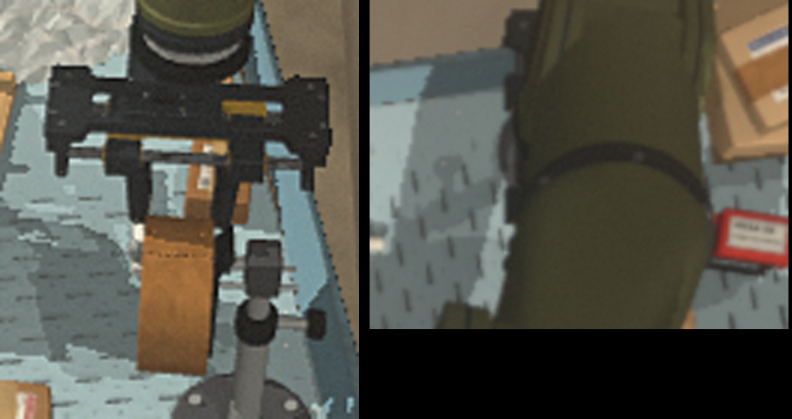

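Front face touches the tip: Fx has flipped to +1.3 N, and Fz shows the arm carrying the weight. I'll slacken the grip, then open.

Request:
step_arm(
  motion=[
    {"dx": 0, "dy": 0.0, "dz": 0.0, "wx": 0, "wy": 0, "wz": 0, "claw": 30},
    {"dx": 0, "dy": 0.0, "dz": 0.0, "wx": 0, "wy": 0, "wz": 0, "claw": 30},
    {"dx": 0, "dy": 0.0, "dz": 0.0, "wx": 0, "wy": 0, "wz": 0, "claw": 30},
  ],
  force=6,
)

```text
clock: 12.0
tool_pos: [0.6024, -0.1566, 0.1545]
eef_rot: [0.706, 0.709, 0.0, 0.0]
contact_force: [1.4, -0.9, -0.6]
opening: 0.527
finger_force: 6.0
```

Request:
step_arm(
  motion=[
    {"dx": 0, "dy": 0.0, "dz": 0.0, "wx": 0, "wy": 0, "wz": 0, "claw": 50},
    {"dx": 0, "dy": 0.0, "dz": 0.0, "wx": 0, "wy": 0, "wz": 0, "claw": 54},
    {"dx": 0, "dy": 0.0, "dz": 0.0, "wx": 0, "wy": 0, "wz": 0, "claw": 60},
    {"dx": 0, "dy": 0.0, "dz": 0.0, "wx": 0, "wy": 0, "wz": 0, "claw": 68},
    {"dx": 0, "dy": 0.0, "dz": 0.0, "wx": 0, "wy": 0, "wz": 0, "claw": 72},
    {"dx": 0, "dy": 0.0, "dz": 0.0, "wx": 0, "wy": 0, "wz": 0, "claw": 72},
  ],
)

```text
clock: 12.6
tool_pos: [0.6019, -0.1567, 0.1544]
eef_rot: [0.706, 0.709, 0.0, -0.0]
contact_force: [0.4, 0.2, -0.1]
opening: 0.815
finger_force: 0.0
```

```bash
python3 meas.py rel
```

```text
scene 1308 yc zc(at x=.53) pitch yawslope [-0.2062  0.1566 -0.0473  0.0531] x [0.5779 0.6287] zmax 0.2103
 hook 35 [ 0.5753 -0.2058  0.198 ] [ 0.5711 -0.2097  0.1876] [ 0.5796 -0.1949  0.2061]
[ 0.602  -0.1567  0.1544] [0.4  0.33 0.85] 12.7
```

Request:
step_arm(
  motion=[
    {"dx": 0, "dy": 0, "dz": -0.1, "wx": 0, "wy": 0, "wz": 0, "claw": 72},
    {"dx": 0, "dy": 0, "dz": -0.25, "wx": 0, "wy": 0, "wz": 0, "claw": 72},
    {"dx": 0, "dy": 0, "dz": -0.45, "wx": 0, "wy": 0, "wz": 0, "claw": 72},
    {"dx": 0, "dy": 0, "dz": -0.7, "wx": 0, "wy": 0, "wz": 0, "claw": 72},
    {"dx": 0, "dy": 0, "dz": -1, "wx": 0, "wy": 0, "wz": 0, "claw": 72},
    {"dx": 0, "dy": 0, "dz": -1, "wx": 0, "wy": 0, "wz": 0, "claw": 72},
  ],
)

```text
clock: 13.3
tool_pos: [0.6046, -0.1574, 0.2389]
eef_rot: [0.706, 0.708, 0.002, 0.003]
contact_force: [0.6, 0.0, 0.7]
opening: 0.813
finger_force: 0.0
```

Request:
step_arm(
  motion=[
    {"dx": 0.4, "dy": -0.4, "dz": -0.3, "wx": 0, "wy": 0, "wz": 0, "claw": 72},
    {"dx": 1, "dy": -1, "dz": -0.5, "wx": 0, "wy": 0, "wz": 0, "claw": 72},
    {"dx": 1, "dy": -1, "dz": -0.5, "wx": 0, "wy": 0, "wz": 0, "claw": 72},
    {"dx": 1, "dy": -1, "dz": -0.5, "wx": 0, "wy": 0, "wz": 0, "claw": 72},
  ],
)

```text
clock: 13.7
tool_pos: [0.52, -0.0742, 0.2755]
eef_rot: [0.704, 0.71, 0.001, -0.0]
contact_force: [-0.0, -0.5, -0.7]
opening: 0.817
finger_force: 0.0
```

```bash
python3 meas.py fin
```

```text
scene 1305 yc zc(at x=.53) pitch yawslope [-0.2054  0.156  -0.0416  0.0426] x [0.5778 0.6288] zmax 0.211
 hook 34 [ 0.5753 -0.2059  0.1984] [ 0.571  -0.2092  0.187 ] [ 0.5796 -0.1971  0.2058]
top 586 yc zc(at x=.53) pitch yawslope [-0.1725  0.1717 -0.2234 -0.3154] x [0.5755 0.6257] zmax 0.2126
 hook 17 [ 0.571  -0.1994  0.2024] [ 0.5671 -0.2048  0.194 ] [ 0.5746 -0.1958  0.2072]
[ 0.5221 -0.0773  0.2747] [ 0.33 -0.56 -0.77] 13.8
```

View pics/fin.png

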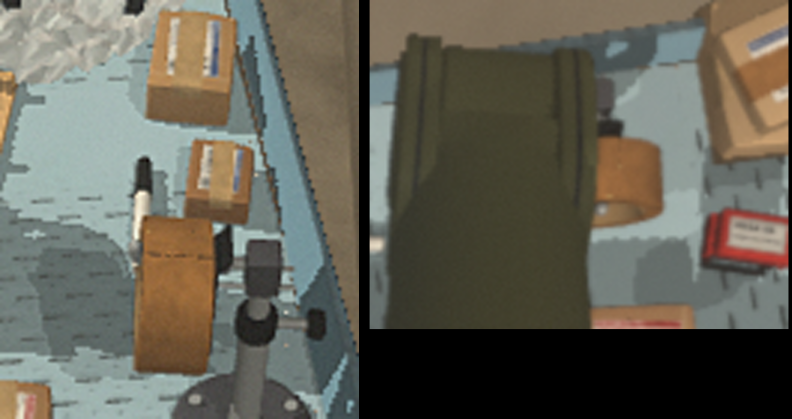

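The roll hangs still between the tip (137,262) and the plate (222,250), with the gripper clear, so I'm handing in.

```bash
python3 -c "
from plant import workorder
print(workorder.finish_job())"
```

```text
the job is handed in; nothing more can be done
None
```

The larger tape roll hangs on the J-hook between brake plate and tip, released only once the arm carried it; I handed the job in at about 14 s, and the hand-in returned no verdict.

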